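# Turn the backwards tube carrier round in the loading dock

### The arm

A 6-joint arm with a two-finger parallel gripper is mounted at the origin on the work surface. World frame = base frame: x ahead of the robot, y to its left, z up, the work surface at z = 0. Lengths are in m, angles in rad, forces in N, time in s.
With the tool pointing down it reaches from about 0.275 to 0.75 m from the base axis. Payload 10.2 kg.
Tool frame: the origin (TCP) lies at the very end of the fingers, on their centre line; the grasp point (between the pads) lies 19 mm behind it; y points along the fingers, x is the direction in which the jaws open and shut, and the axes are right-handed (so a half turn about y gives the same grasp; the last joint's range is limited). The gripper opens to 85 mm and grips with 20 to 120 N. Pads are 22 mm wide; open, the fingers measure 114 mm over their backs; the gripper's body (76 mm by 85 mm) begins 54 mm behind the grasp point. The pads swing forward as they close: fully open they stand 13 mm farther back than shut.
Start: joints at [1.02, 0.313, 1.498, -0, 1.331, -0.223], TCP at [0.169, 0.497, 0.231] pointing down, gripper open.
Joint ranges: [-2.94, 2.94], [-0.97, 2.17], [0.19, 2.56], [-1.23, 4.37], [0.02, 3.11], [-2.88, 2.88]. Speed limits (rad/s): [2.39, 2.39, 3.01, 3.14, 3.14, 3.14].

### API

Orientations are given as a unit quaternion [w, x, y, z].
In Python, from workcell import status, read_camera, camera_info, robot gives the robot as it stands.
- The arm moves only by the tool send_rows, never from a script. Its argument "moves" is text: rows parted by semicolons, each of 7 numbers parted by spaces: the shift along the world's x, y, z in units of 30 mm (1.0 is 30 mm), then the turn, a rotation vector about the world's x, y, z in units of 6 degrees (1.0 is 6 degrees), then the finger opening in mm, from 0 to 85.4. A call has 1 to 5 rows; each row is the pose to reach, as a shift and turn from the pose commanded when the call began; what a row does not reach only later rows make up. A row lasts 1/8 s, in which the tool goes at most 62.5 mm and 10.7 degrees, less where a joint would pass 70% of its speed; a pose out of reach is approached as far as the arm can. A call with a gripper value outside its range is refused whole. The fingers move at their own pace and stop on an object; "force" is the grip in N (left out, the last holds). Time passes only in rows, so rows that repeat a pose let the fingers close. It gives the time, the measured TCP pose, the force and the opening at its end, in the units of the state.
- status.observe(): the state, without advancing time (a new reading comes with each control period).
- read_camera(name): name is "scene" or "top"; returns (picture, depth): 420x560x3 uint8, red, green, blue; 420x560 float32, m along the optical axis (not along the pixel's ray), 0 where there is no reading.
- camera_info(name): a dict with "fx", "fy", "cx", "cy" (pixels), "view" (4x4, takes a point from world to camera coordinates). Camera axes: x right, y up, looking along -z (the intrinsics and any distortion apply to the point x, -y, -z); pixel columns grow to the right and rows downward; lengths in m; the calibration is good to about 2 mm. A picture is of the moment at which its call begins. camera_info takes no time and is no camera call.
- robot.job_done(): hands the job in, once; it reports no verdict.
The state is a dict: "time_s": time; "joint_positions": joint angles; "dq": joint speeds; "joint_torque": joint torques, N m; "tcp_pos": TCP position; "tcp_rot": TCP orientation; "wrist_force": force on the tool from outside, world axes, zero at the start; "moment": the same for the moment, N m; "width": finger opening in m.
Only numpy, scipy, OpenCV 4.12 (cv2) and the standard library are available. Lean on these libraries where they do the work, as an engineer would, in place of code of your own. Each camera call takes 0.05 s, during which the arm holds its last target.

### The job

The sample carrier with the yellow grip was loaded backwards, so the reader cannot see its red end. Lift it out of its slot, turn it end for end, and lower it (do not drop it) back into the same slot, fully home and upright, with its red end towards the reader; then let go. Leave the two carriers with white grips in their slots as they are.

Things in the scene. Friction and masses are not known exactly. Their poses are not given: they have to be found in the camera images.
- yellow_grip (a point): Loose tube carrier, YELLOW grip, in backwards: grey strip 120 long, 22 wide, 45 tall; tubes up to 71. Mid-strip an upright grip 30 along x, 14 thick along y, 45 to 120 above the underside. Point: on the grip, 100 above the underside (mm). x points to the RED end (last 10 mm of the strip; other end grey), y across, z up. 0.1 to 0.23 kg.
- reader (a point): Fixed dock's reader: white block (60 x 208, 62 tall), black top, green lamps. Point: on the bench under its middle. x: from slots to reader, along the slots; z up. Slot centres x -113, y -70, 0, +70. Slots 130 x 32, walls 34 tall, top 8 mm flared 45 deg; floor 6 above the bench: a carrier fully home has its grip point 106 above the bench (mm).
- white_a_grip (a point): Same point on a like carrier with a WHITE grip and blue tube caps, loose in another slot, already the right way round (x towards its red end). Not to be moved.
- white_b_grip (a point): Same point on the other like carrier with a WHITE grip, with green tube caps, loose in the remaining slot, already the right way round. Not to be moved.

How it is judged:
On the way:
1. the yellow-grip carrier is lifted clear of its slot (z of yellow_grip in the frame of reader above 0.145 m), for 0.1 s.
At the end, for the whole second after the job is handed in: Yellow-grip carrier at rest, released, back in its slot (grip point within 20 mm of its start), fully home (within 6 mm), upright and along the slot within 10 degrees, red end towards the reader; white-grip carriers within 20 mm of their starts (x of reader in the frame of yellow_grip above 0.08 m and angle between the x axis of yellow_grip and the x axis of reader, either way round below 0.175 rad and angle between yellow_grip's own z axis and vertical below 0.175 rad and z of yellow_grip in the frame of reader below 0.112 m and distance of each of yellow_grip, white_a_grip, white_b_grip from where it was at the start of the episode below 0.02 m and linear speed of yellow below 0.02 m/s and contact force between the fingers and yellow below 0.1 N); the robot touches nothing.
It fails at once if a white-grip carrier is moved more than 25 mm (distance of any of white_a_grip, white_b_grip from where it was at the start of the episode above 0.025 m).
It fails at once if the yellow-grip carrier is dropped (falls free, faster than 0.6 m/s) (contact force between the fingers and yellow below 0.1 N and linear speed of yellow above 0.6 m/s).
It also fails if it takes over 42 s, if anything falls off the work surface, if the arm or the gripper's body presses on something with over 40 N, if the wrist force passes 120 N, or if a joint passes its speed limit or range.

## Working session

There is one attempt and no reset: what is moved stays moved. The work goes in short steps, Python scripts to look and compute and a tool call to move; the robot and the scene stay as the last step left them, time stands still between calls to the robot, and variables do not carry over. Pictures are saved under pics/ and viewed, and the job is handed in when it is done.

Besides the shell and the picture viewer there is one more tool, called after "Call:" as name(argument=value, ...) on one line, values as JSON. send_rows: Moves the arm, as the interface text tells. Its arguments: {"type":"object","properties":{"moves":{"type":"string"},"force":{"type":"number"}},"required":["moves"]}

```bash
mkdir -p pics
cat > h.py <<'E'
import numpy as np, cv2
from workcell import status, read_camera, camera_info, robot
def grab(n,tag):
    p,d=read_camera(n); cv2.imwrite(f'pics/{tag}.png',p[...,::-1]); np.savez(f'pics/{tag}.npz',p=p,d=d); return p,d
def unproj(n,u,v,d):
    c=camera_info(n); u=np.asarray(u,float);v=np.asarray(v,float)
    k=c.get('dist',None)
    P=np.stack([(u-c['cx'])/c['fx']*d,-(v-c['cy'])/c['fy']*d,-d,np.ones_like(d)],-1)
    return (P@np.linalg.inv(np.array(c['view'])).T)[...,:3]
E
python3 - <<'E'
from h import *
print(status.observe())
for n in('scene','top'):
    print(camera_info(n)); grab(n,n+'0')
E
```

```text
{'time_s': 0.0, 'joint_positions': array([ 1.01956744e+00,  3.13457052e-01,  1.49840379e+00, -1.38615444e-05,
        1.33100273e+00, -2.23365838e-01]), 'dq': array([ 1.49657635e-03,  4.69985548e-04,  6.16339481e-04, -9.12379018e-05,
       -1.29523147e-03,  3.06614461e-04]), 'joint_torque': array([-2.97475572e-04, -4.12254453e+01, -2.59744942e+01, -1.82429776e-04,
        4.06788124e-03,  1.65945636e-05]), 'tcp_pos': array([0.1689268, 0.4968208, 0.230744 ]), 'tcp_rot': array([-0.57471641,  0.57507357,  0.41128602, -0.41211073]), 'wrist_force': array([-0.11095536, -0.11475548,  0.66926768]), 'moment': array([-0.00406638,  0.00257132,  0.04994007]), 'width': 0.08516286040666407}
{'fx': 546.6993924812142, 'fy': 546.6993924812142, 'cx': 281.39773296070325, 'cy': 219.999978905112, 'view': array([[ 0.06315738,  0.9977622 , -0.02194847, -0.09619825],
       [-0.59737017,  0.05541219,  0.80004898,  0.29739029],
       [ 0.79947484, -0.03741764,  0.59953306, -1.41287685],
       [ 0.        ,  0.        ,  0.        ,  1.        ]])}
{'fx': 405.23922319500264, 'fy': 405.23922319500264, 'cx': 282.85899439724, 'cy': 203.24925934595583, 'view': array([[ 2.49139086e-02, -9.99689475e-01, -4.99735533e-04,
         4.23748923e-02],
       [ 9.90902320e-01,  2.46287775e-02,  1.32310299e-01,
        -5.97501661e-01],
       [-1.32256906e-01, -3.79155581e-03,  9.91208220e-01,
        -6.83399934e-01],
       [ 0.00000000e+00,  0.00000000e+00,  0.00000000e+00,
         1.00000000e+00]])}
```

View pics/scene0.png

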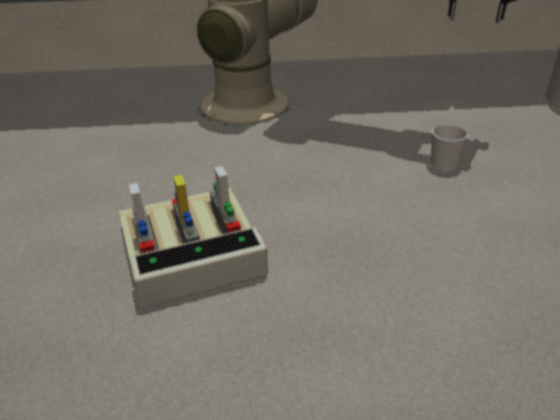

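View pics/top0.png

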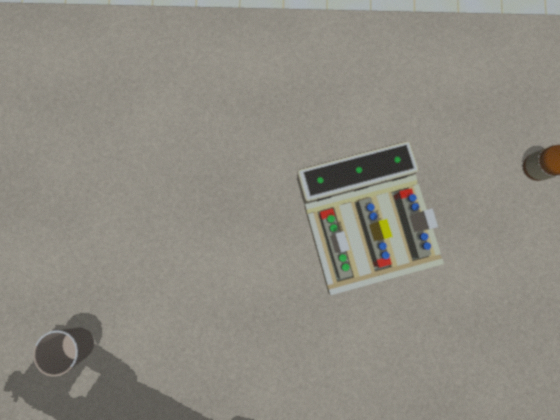

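The scene view shows the dock left of centre, with the yellow grip at about (180,190) in the middle slot and its red end away from the reader. The top view shows the yellow grip at (381,230), its red end at (384,263), and the lamps at (320,180), (359,170) and (397,160). Next I'll measure these.

Run:
```python
from h import *
def masks(p):
    h=cv2.cvtColor(p,cv2.COLOR_RGB2HSV); H,S,V=h[...,0],h[...,1],h[...,2]
    return {'yellow':(H>20)&(H<35)&(S>180)&(V>70),'red':((H<6)|(H>174))&(S>170)&(V>80),'green':(H>45)&(H<80)&(S>130)&(V>60),'blue':(H>105)&(H<130)&(S>120)&(V>60)}
for n in('scene','top'):
    z=np.load(f'pics/{n}0.npz');p,d=z['p'],z['d']
    for k,m in masks(p).items():
        N,L,st,ce=cv2.connectedComponentsWithStats(m.astype(np.uint8))
        for i in range(1,N):
            if st[i,4]<8: continue
            v,u=np.nonzero((L==i)&(d>0))
            P=unproj(n,u,v,d[v,u])
            print(n,k,st[i],ce[i].round(1),'med',np.median(P,0).round(4),'zmax',P[:,2].max().round(4))
# top face of yellow
    m=masks(p)['yellow']&(d>0); v,u=np.nonzero(m);P=unproj(n,u,v,d[v,u]); 
    t=P[P[:,2]>P[:,2].max()-.008]
    print(n,'toplayer',len(t),t.mean(0).round(4),t.min(0).round(4),t.max(0).round(4), cv2.minAreaRect((t[:,:2]*1000).astype(np.float32)))
# whole dock points from top, plane-height histogram
z=np.load('pics/top0.npz');d=z['d'];v,u=np.nonzero(d>0);P=unproj('top',u,v,d[v,u])
s=(u>290)&(u<450)&(v>135)&(v<300)
for lo,hi in((-.01,.01),(.033,.045),(.05,.075),(.1,.14)):
    q=P[s&(P[:,2]>lo)&(P[:,2]<hi)];print(lo,len(q),np.median(q[:,2]),cv2.minAreaRect((q[:,:2]*1000).astype(np.float32)))
for n in ('scene','top'):
    z=np.load(f'pics/{n}0.npz')
    a=z['p'][...,::-1]; c=a[155:305,110:280] if n=='scene' else a[135:300,290:450]
    cv2.imwrite(f'pics/{n}0z.png',cv2.resize(c,None,fx=3.5,fy=3.5,interpolation=cv2.INTER_CUBIC))
```

```text
scene yellow [177 184  10  30 181] [181.4 197.6] med [ 0.5625 -0.1018  0.1012] zmax 0.1275
scene red [173 200   3   3   9] [174. 201.] med [ 0.501  -0.1259  0.054 ] zmax 0.0557
scene red [226 222  14   9  91] [232.7 225.8] med [ 0.5822 -0.0208  0.0527] zmax 0.0557
scene red [140 241  14   9  91] [146.6 245. ] med [ 0.6213 -0.1588  0.0531] zmax 0.0568
scene green [225 203   8  13  55] [228.3 208.3] med [ 0.5687 -0.0268  0.0771] zmax 0.0802
scene green [238 236   7   6  33] [241.1 238.5] med [ 0.6351 -0.0063  0.0667] zmax 0.069
scene green [195 246   7   6  32] [198.  248.9] med [ 0.6554 -0.0732  0.0666] zmax 0.0682
scene green [149 257   8   6  37] [152.5 259.8] med [ 0.6749 -0.1407  0.066 ] zmax 0.0689
scene blue [184 212   8  14  80] [187.4 218.4] med [ 0.5898 -0.0932  0.0772] zmax 0.0811
scene blue [138 220   9  15  89] [142.2 226.8] med [ 0.6061 -0.164   0.0775] zmax 0.0803
scene toplayer 25 [ 0.5614 -0.1021  0.1246] [ 0.5496 -0.1065  0.1208] [ 0.5661 -0.0964  0.1286] ((558.352783203125, -104.77484130859375), (16.047391891479492, 9.92327880859375), 37.07950973510742)
top yellow [3
[... 1677 characters left out ...]
  0.126 ] [ 0.5358 -0.1107  0.121 ] [ 0.5623 -0.093   0.1289] ((548.9696655273438, -102.17677307128906), (27.061037063598633, 13.035943984985352), 16.839479446411133)
-0.01 11001 0.00035655674170875784 ((583.147705078125, -110.60881042480469), (308.50653076171875, 304.5882263183594), 1.2952617406845093)
0.033 4051 0.034524062547864665 ((571.2181396484375, -97.4005126953125), (217.44949340820312, 208.68927001953125), 16.518911361694336)
0.05 5642 0.062437466113411166 ((586.232421875, -93.05152893066406), (203.9357452392578, 208.30130004882812), 16.633161544799805)
0.1 751 0.12561673386877326 ((547.9219360351562, -104.39561462402344), (32.22431564331055, 157.8948516845703), 15.888083457946777)
```

View pics/top0z.png

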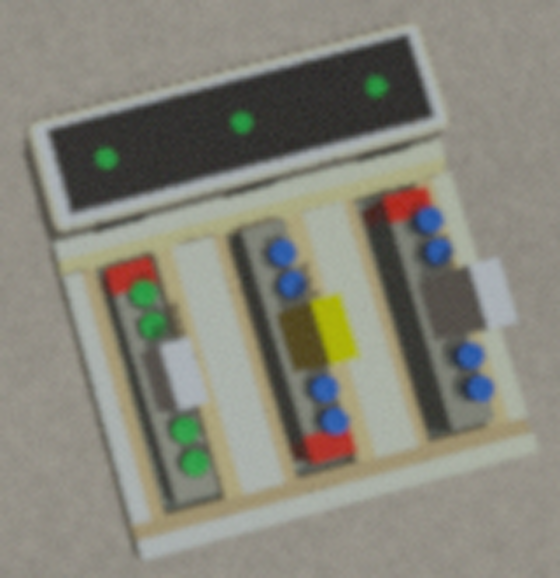

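View pics/scene0z.png

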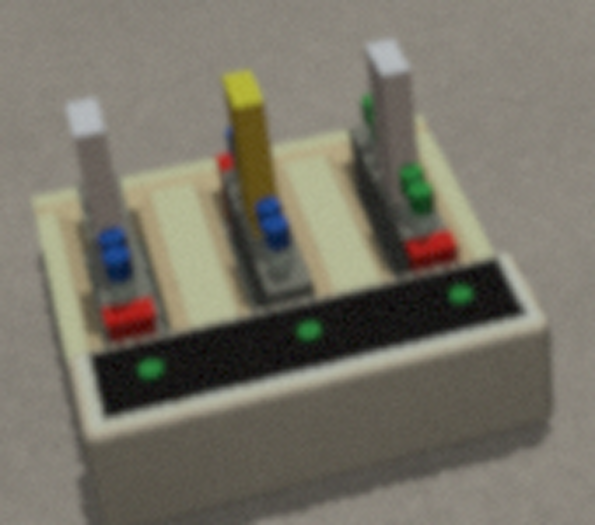

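Run:
```python
from h import *
from scipy.spatial.transform import Rotation as R
s=status.observe(); q=s['tcp_rot']; M=R.from_quat([*q[1:],q[0]]).as_matrix(); print(M.round(3))
x=M[:,0]; a=np.degrees(np.arctan2(x[1],x[0])); print('jaw yaw',a)
g=np.array([.5485,-.1025]); print('j1 target',np.arctan2(g[1],g[0]))
for t in(106.5,-73.5):
  print(t,'turn',(t-a+180)%360-180)
print('shift/30mm',(np.array([*g,.23])-s['tcp_pos'])/.03)
```

```text
[[ 0.322 -0.001 -0.947]
 [ 0.947 -0.001  0.322]
 [-0.001 -1.     0.   ]]
jaw yaw 71.22082482517449
j1 target -0.18474245659250665
106.5 turn 35.279175174825525
-73.5 turn -144.72082482517447
shift/30mm [ 12.65298317 -19.97889228  -0.026721  ]
```

Call:
send_rows(moves="1.0 -1.6 0 0 0 0.5 50; 2.0 -3.2 0 0 0 1.0 50; 3.0 -4.8 0 0 0 1.5 50; 4.0 -6.4 0 0 0 2.0 50; 5.0 -8.0 0 0 0 2.5 50", force=60)

```text
time_s: 0.72
tcp_pos: [0.3196, 0.2554, 0.2312]
tcp_rot: [0.516, -0.516, -0.484, 0.484]
wrist_force: [0.4, 0.5, 0.3]
width: 0.0501
```

Call:
send_rows(moves="1.0 -1.6 0 0 0 0.5 50; 2.0 -3.2 0 0 0 1.0 50; 3.0 -4.8 0 0 0 1.5 50; 4.0 -6.4 0 0 0 2.0 50; 5.0 -8.0 0 0 0 2.5 50")

```text
time_s: 1.35
tcp_pos: [0.4697, 0.0153, 0.2312]
tcp_rot: [-0.448, 0.448, 0.547, -0.547]
wrist_force: [0.6, 1.1, 0.0]
width: 0.05
```

Call:
send_rows(moves="1.0 -1.5 0 0 0 0.5 50; 2.0 -3.0 0 0 0 0.9 50; 2.65 -4.0 0 0 0 0.9 50; 2.65 -4.0 0 0 0 0.9 50")

```text
time_s: 1.85
tcp_pos: [0.5489, -0.1047, 0.2302]
tcp_rot: [0.424, -0.423, -0.566, 0.567]
wrist_force: [0.9, 0.4, -0.6]
width: 0.0497
```

```bash
cat >> h.py <<'E'
from scipy.spatial.transform import Rotation as R
def st():
    s=status.observe(); q=s['tcp_rot']; M=R.from_quat([*q[1:],q[0]]).as_matrix()
    print('t',s['time_s'],'tcp',s['tcp_pos'].round(4),'yaw',np.degrees(np.arctan2(M[1,0],M[0,0])).round(2),'y',M[:,1].round(3),'F',s['wrist_force'].round(1),'w',round(s['width'],4),'j',s['joint_positions'].round(2))
E
python3 - <<'E'
from h import *
st(); grab('scene','scene1'); p,d=grab('top','top1')
E
```

```text
t 1.85 tcp [ 0.5489 -0.1047  0.2302] yaw 106.48 y [-0.001  0.    -1.   ] F [ 0.9  0.4 -0.6] w 0.0497 j [-0.4   0.39  1.39 -0.    1.36 -2.26]
```

View pics/scene1.png

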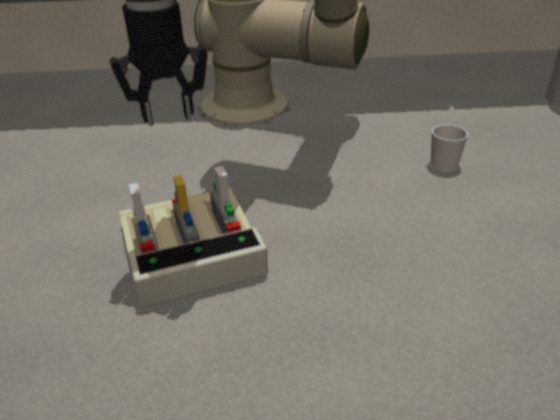

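The gripper hangs above the dock at about (150,110), still high over the yellow grip at (181,190). I'll descend now.

Call:
send_rows(moves="0 0.07 -1.2 0 0 0 50; 0 0.07 -2.4 0 0 0 50; 0 0.07 -3.4 0 0 0 50; 0 0.07 -4.2 0 0 0 50; 0 0.07 -4.75 0 0 0 50")

```text
time_s: 2.58
tcp_pos: [0.548, -0.0998, 0.0881]
tcp_rot: [0.422, -0.422, -0.567, 0.567]
wrist_force: [-0.2, -0.4, -0.2]
width: 0.0499
```

Run:
```python
from h import *
st()
a=grab('scene','scene2')[0][...,::-1]
cv2.imwrite('pics/scene2z.png',cv2.resize(a[60:290,80:320],None,fx=2.5,fy=2.5,interpolation=cv2.INTER_CUBIC))
```

```text
t 2.575 tcp [ 0.548  -0.0998  0.0881] yaw 106.68 y [-0.001  0.    -1.   ] F [-0.2 -0.4 -0.2] w 0.0499 j [-0.39  0.53  1.57  0.    1.04 -2.25]
```

View pics/scene2z.png

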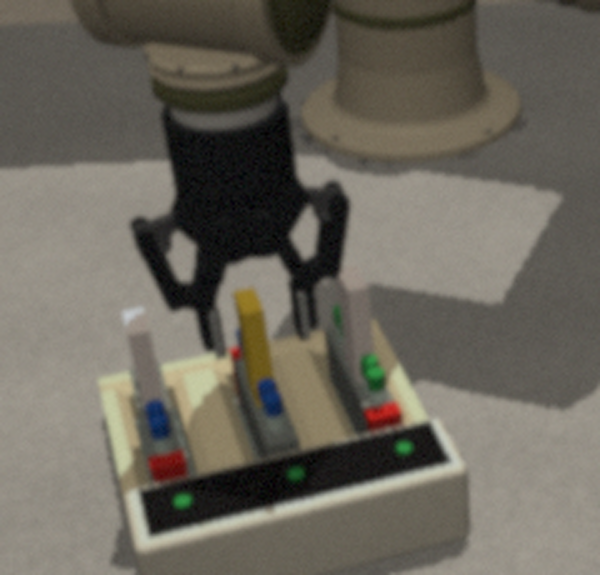

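In the zoomed view the fingers at (213,335) and (305,310) straddle the yellow grip at (252,330), about 2–3 mm off centre to the right. I'll shift slightly and close.

Call:
send_rows(moves="0 -0.08 0 0 0 0 30; 0 -0.08 0 0 0 0 10; 0 -0.08 0 0 0 0 5; 0 -0.08 0 0 0 0 5; 0 -0.08 0 0 0 0 5", force=60)

```text
time_s: 3.25
tcp_pos: [0.5491, -0.1036, 0.09]
tcp_rot: [-0.422, 0.423, 0.567, -0.567]
wrist_force: [-1.2, -0.4, 5.9]
width: 0.0129
```

Run:
```python
from h import *
st()
```

```text
t 3.25 tcp [ 0.5491 -0.1036  0.09  ] yaw 106.61 y [ 0.002 -0.001 -1.   ] F [-1.2 -0.4  5.9] w 0.0129 j [-0.4   0.53  1.57 -0.    1.04 -2.26]
```

Call:
send_rows(moves="0 0 0.5 0 0 0 5; 0 0 1.3 0 0 0 5; 0 0 2.3 0 0 0 5; 0 0 3.5 0 0 0 5; 0 0 4.7 0 0 0 5")

```text
time_s: 3.88
tcp_pos: [0.5482, -0.103, 0.2316]
tcp_rot: [-0.422, 0.422, 0.567, -0.567]
wrist_force: [-0.0, 0.3, -1.5]
width: 0.0135
```

Call:
send_rows(moves="0 0 0.6 0 0 0 5; 0 0 0.6 0 0 0 5; 0 0 0.6 0 0 0 5")

```text
time_s: 4.25
tcp_pos: [0.5481, -0.1031, 0.2469]
tcp_rot: [0.423, -0.422, -0.567, 0.567]
wrist_force: [0.6, -0.8, -2.2]
width: 0.0132
```

Run:
```python
from h import *
st()
for n in('scene','top'):
  a=grab(n,n+'3')[0][...,::-1]
  c=a[60:290,80:320] if n=='scene' else a[130:310,270:470]
  cv2.imwrite(f'pics/{n}3z.png',cv2.resize(c,None,fx=2.5,fy=2.5,interpolation=cv2.INTER_CUBIC))
```

```text
t 4.25 tcp [ 0.5481 -0.1031  0.2469] yaw 106.62 y [-0.002  0.001 -1.   ] F [ 0.6 -0.8 -2.2] w 0.0132 j [-0.4   0.38  1.37  0.    1.4  -2.26]
```

View pics/scene3z.png

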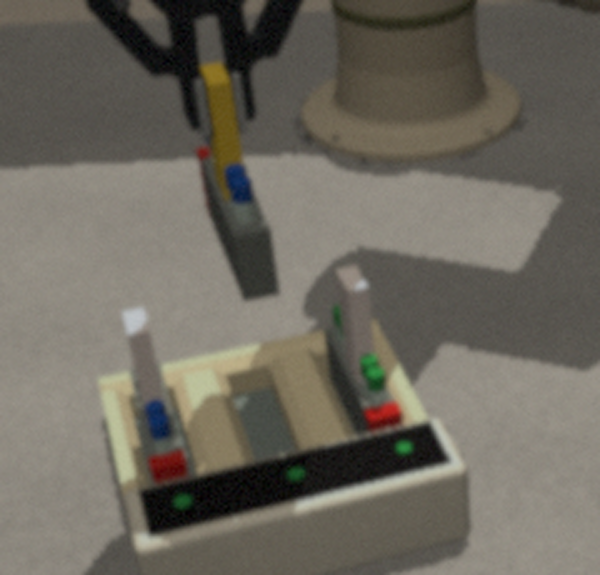

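View pics/top3z.png

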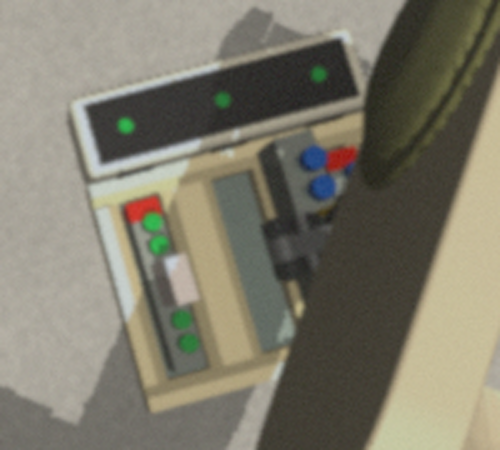

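The carrier hangs clear and level in the scene view (front end at (258,270)), and its slot is empty. Both white carriers are unmoved. Now I'll turn it half a turn.

Call:
send_rows(moves="0 0 0 0 0 -1.2 5; 0 0 0 0 0 -2.8 5; 0 0 0 0 0 -4.4 5; 0 0 0 0 0 -6 5; 0 0 0 0 0 -7.6 5")

```text
time_s: 4.97
tcp_pos: [0.5483, -0.1032, 0.247]
tcp_rot: [0.611, -0.61, -0.357, 0.358]
wrist_force: [-0.2, -0.4, -1.7]
width: 0.0131
```

Call:
send_rows(moves="0 0 0 0 0 -1.6 5; 0 0 0 0 0 -3.2 5; 0 0 0 0 0 -4.8 5; 0 0 0 0 0 -6.4 5; 0 0 0 0 0 -8 5")

```text
time_s: 5.6
tcp_pos: [0.5483, -0.1032, 0.247]
tcp_rot: [0.703, -0.703, -0.078, 0.079]
wrist_force: [0.5, 0.0, -2.1]
width: 0.0135
```

Call:
send_rows(moves="0 0 0 0 0 -1.6 5; 0 0 0 0 0 -3.2 5; 0 0 0 0 0 -4.8 5; 0 0 0 0 0 -6.4 5; 0 0 0 0 0 -8 5")

```text
time_s: 6.22
tcp_pos: [0.5483, -0.1032, 0.247]
tcp_rot: [0.674, -0.674, 0.215, -0.214]
wrist_force: [0.5, 0.3, -1.3]
width: 0.0131
```

Call:
send_rows(moves="0 0 0 0 0 -1.6 5; 0 0 0 0 0 -3.2 5; 0 0 0 0 0 -4.8 5; 0 0 0 0 0 -6 5; 0 0 0 0 0 -6.4 5")

```text
time_s: 6.85
tcp_pos: [0.5483, -0.1031, 0.247]
tcp_rot: [-0.566, 0.567, -0.424, 0.423]
wrist_force: [-0.2, 0.3, -1.7]
width: 0.0136
```

Call:
send_rows(moves="0 0 0 0 0 0 5; 0 0 0 0 0 0 5")

```text
time_s: 7.1
tcp_pos: [0.5485, -0.1032, 0.2474]
tcp_rot: [-0.567, 0.567, -0.422, 0.422]
wrist_force: [0.8, 0.5, -1.8]
width: 0.0132
```

Run:
```python
from h import *
st()
for n in('scene','top'):
  a=grab(n,n+'4')[0][...,::-1]
  c=a[60:290,80:320] if n=='scene' else a[130:310,270:470]
  cv2.imwrite(f'pics/{n}4z.png',cv2.resize(c,None,fx=2.5,fy=2.5,interpolation=cv2.INTER_CUBIC))
```

```text
t 7.1 tcp [ 0.5485 -0.1032  0.2474] yaw -73.33 y [-0.001  0.    -1.   ] F [ 0.8  0.5 -1.8] w 0.0132 j [-0.4   0.38  1.37  0.    1.4   0.88]
```

View pics/scene4z.png

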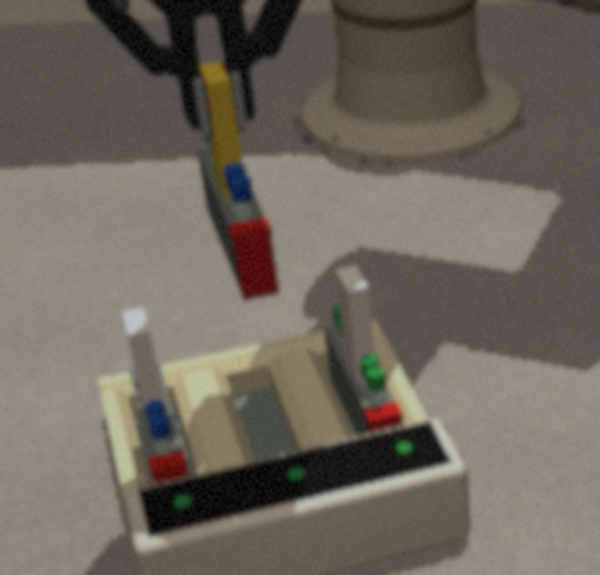

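View pics/top4z.png

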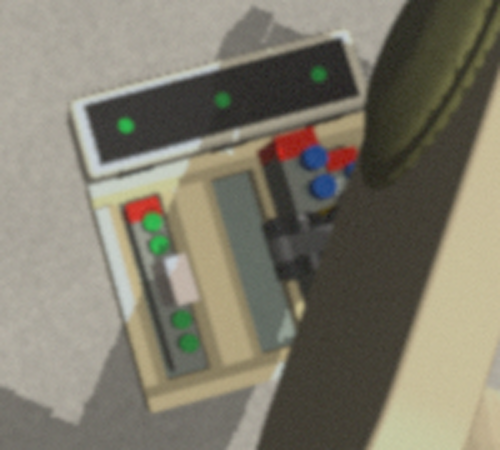

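The red end now faces the reader, at (255,260) in the scene zoom. Before lowering I'll check the slot centre, the carrier's end position and how level it is.

Run:
```python
from h import *
# slot floor from top
z=np.load('pics/top4.npz');p,d=z['p'],z['d'];v,u=np.mgrid[:420,:560]
P=unproj('top',u,v,d)
ax=np.array([np.cos(np.radians(16.5)),np.sin(np.radians(16.5))]);n=np.array([-ax[1],ax[0]])
g=np.array([.5485,-.1032])
s=(d>0)&(abs((P[...,:2]-g)@ax)<.10)&(abs((P[...,:2]-g)@n)<.035)
f=s&(P[...,2]<.014)&(P[...,2]>-.004)
L=(P[f][:,:2]-g)*1000
print('floor n',f.sum(),'along',np.percentile(L@ax,[1,50,99]).round(1),'across',np.percentile(L@n,[1,50,99]).round(1),'z',np.median(P[f][:,2]), cv2.minAreaRect((P[f][:,:2]*1000).astype(np.float32)))
for nm in('top','scene'):
  z=np.load(f'pics/{nm}4.npz');p,d=z['p'],z['d'];P=unproj(nm,u,v,d)
  h=cv2.cvtColor(p,cv2.COLOR_RGB2HSV);H,S,V=cv2.split(h)
  red=((H<6)|(H>174))&(S>150)&(V>60)&(d>0)
  q=P[red&(P[...,2]>.15)]
  L=(q[:,:2]-g)*1000
  print(nm,'red',len(q),'along',np.percentile(L@ax,[2,50,98]).round(1),'across',np.percentile(L@n,[2,50,98]).round(1),'z',np.percentile(q[:,2],[2,50,98]).round(4))
  bl=(H>105)&(H<130)&(S>110)&(V>50)&(d>0)&(P[...,2]>.15);q=P[bl];L=(q[:,:2]-g)*1000
  if len(q):print(nm,'blue',len(q),'along',np.percentile(L@ax,[2,50,98]).round(1),'across',np.percentile(L@n,[2,50,98]).round(1),'z',np.percentile(q[:,2],[2,50,98]).round(4))
  # strip/caps profile: height vs along, within carrier
  L=(P[...,:2]-g); a=L@ax*1000;c=L@n*1000
  # side face of strip: bottom edge z vs along (scene)
  m=(d>0)&(abs(a)<65)&(abs(c)<15)&(P[...,2]>.14)&(P[...,2]<.24)
  for lo in range(-60,60,15):
    k=m&(a>=lo)&(a<lo+15)
    if k.sum()>10: print(nm,lo,k.sum(),np.percentile(P[k][:,2],[3,50,97]).round(4),np.median(c[k]).round(1))
```

```text
floor n 1181 along [-98.3  -8.7  62. ] across [-17.2  -2.   30.8] z 0.006177893022269232 ((529.3031005859375, -108.42985534667969), (167.42825317382812, 45.763492584228516), 7.934635639190674)
top red 158 along [47.4 54.1 59.7] across [-9.1  4.4 12.7] z [0.1832 0.2098 0.2121]
top blue 136 along [21.2 30.6 45.6] across [-3.8  1.9  7.3] z [0.2328 0.2347 0.2367]
top -30 54 [0.1644 0.1802 0.2024] 11.9
top 15 271 [0.1701 0.2094 0.2359] 6.8
top 30 281 [0.1693 0.2094 0.236 ] 7.1
top 45 254 [0.1688 0.2094 0.2348] 7.7
scene red 407 along [50.3 58.5 61.2] across [-9.9 -0.3  9.7] z [0.1683 0.1931 0.2118]
scene blue 93 along [25.5 43.8 49.1] across [-4.6 -0.5  4.2] z [0.2247 0.2339 0.2369]
scene -60 39 [0.1684 0.2037 0.2111] -10.1
scene -45 52 [0.1683 0.209  0.2236] -9.8
scene -30 45 [0.1698 0.201  0.2316] -10.0
scene -15 58 [0.1686 0.2094 0.2367] -9.5
scene 0 113 [0.1715 0.2207 0.2393] -5.9
scene 15 113 [0.1723 0.2124 0.2367] -4.8
scene 30 129 [0.1735 0.2165 0.2367] -3.4
scene 45 531 [0.1669 0.1972 0.2334] 0.7
```

Run:
```python
from h import *
z=np.load('pics/top4.npz');p,d=z['p'],z['d'];v,u=np.mgrid[:420,:560]
P=unproj('top',u,v,d)
for deg in (16.3,16.7):
  ax=np.array([np.cos(np.radians(deg)),np.sin(np.radians(deg))]);n=np.array([-ax[1],ax[0]])
  g=np.array([.5485,-.1032]);L=(P[...,:2]-g)*1000;a=L@ax;c=L@n
  for lo in range(-70,70,20):
    row=(d>0)&(a>=lo)&(a<lo+20)
    f=row&(abs(c)<25)&(P[...,2]<.010)
    w=row&(abs(c)<27)&(P[...,2]>.03)&(P[...,2]<.037)
    if f.sum(): print(deg,lo,'floor',f.sum(),np.percentile(c[f],[2,98]).round(1),'wall neg max',c[w&(c<0)].max().round(1) if (w&(c<0)).any() else None,'pos min',c[w&(c>0)].min().round(1) if (w&(c>0)).any() else None)
```

```text
16.3 -70 floor 141 [-16.8   9.8] wall neg max None pos min 7.6
16.3 -50 floor 173 [-17.1  10.2] wall neg max -19.0 pos min 17.5
16.3 -30 floor 160 [-16.3  10.1] wall neg max -20.5 pos min 18.7
16.3 -10 floor 154 [-15.   10.4] wall neg max None pos min 18.5
16.3 10 floor 159 [-16.3  10.4] wall neg max -19.2 pos min 18.0
16.3 30 floor 165 [-16.9  10.7] wall neg max -20.7 pos min 18.2
16.3 50 floor 108 [-16.7  10.5] wall neg max -1.1 pos min 0.4
16.7 -70 floor 141 [-16.4  10.2] wall neg max None pos min 8.1
16.7 -50 floor 173 [-16.8  10.5] wall neg max -18.7 pos min 17.8
16.7 -30 floor 160 [-16.1  10.2] wall neg max -20.4 pos min 18.9
16.7 -10 floor 154 [-14.9  10.3] wall neg max None pos min 18.5
16.7 10 floor 159 [-16.5  10.2] wall neg max -19.4 pos min 17.9
16.7 30 floor 165 [-17.1  10.4] wall neg max -21.0 pos min 17.9
16.7 50 floor 108 [-17.1  10.1] wall neg max -0.1 pos min 1.5
```

Call:
send_rows(moves="-0.05 -0.05 -1 0 0 0 5; -0.05 -0.05 -2 0 0 0 5; -0.05 -0.05 -2.9 0 0 0 5; -0.05 -0.05 -3.5 0 0 0 5; -0.05 -0.05 -3.8 0 0 0 5")

```text
time_s: 7.82
tcp_pos: [0.5468, -0.1046, 0.1329]
tcp_rot: [-0.567, 0.567, -0.423, 0.422]
wrist_force: [0.1, 0.2, -1.7]
width: 0.0134
```

Call:
send_rows(moves="0 0 -0.25 0 0 0 5; 0 0 -0.5 0 0 0 5; 0 0 -0.75 0 0 0 5; 0 0 -1.0 0 0 0 5; 0 0 -1.2 0 0 0 5")

```text
time_s: 8.45
tcp_pos: [0.547, -0.1047, 0.0973]
tcp_rot: [-0.567, 0.567, -0.423, 0.422]
wrist_force: [0.5, -0.0, -1.7]
width: 0.0134
```

Call:
send_rows(moves="0 0 -0.1 0 0 0 5; 0 0 -0.2 0 0 0 5; 0 0 -0.25 0 0 0 5; 0 0 -0.25 0 0 0 5")

```text
time_s: 8.95
tcp_pos: [0.5471, -0.1048, 0.0903]
tcp_rot: [0.567, -0.567, 0.422, -0.423]
wrist_force: [-0.2, -0.5, -1.9]
width: 0.0131
```

Run:
```python
from h import *
st()
for n in('scene',):
  a=grab(n,n+'5')[0][...,::-1]
  c=a[60:290,80:320] if n=='scene' else a[130:310,270:470]
  cv2.imwrite(f'pics/{n}5z.png',cv2.resize(c,None,fx=2.5,fy=2.5,interpolation=cv2.INTER_CUBIC))
```

```text
t 8.95 tcp [ 0.5471 -0.1048  0.0903] yaw -73.38 y [ 0. -0. -1.] F [-0.2 -0.5 -1.9] w 0.0131 j [-0.4   0.53  1.57  0.    1.04  0.88]
```

View pics/scene5z.png

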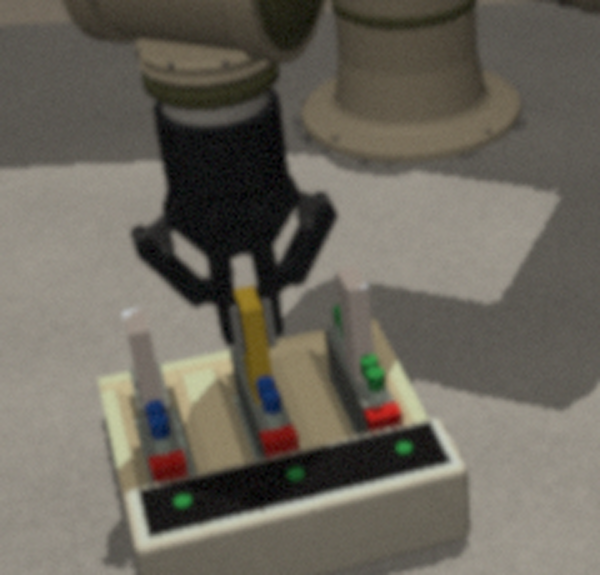

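The carrier is in its slot with the red end at (278,440), and the wrist force still shows its full weight. I'll lower gently until it touches the floor.

Call:
send_rows(moves="0 0 -0.03 0 0 0 5; 0 0 -0.06 0 0 0 5; 0 0 -0.06 0 0 0 5")

```text
time_s: 9.38
tcp_pos: [0.5474, -0.1048, 0.0899]
tcp_rot: [0.567, -0.567, 0.422, -0.423]
wrist_force: [-2.9, 0.8, 10.7]
width: 0.0134
```

Call:
send_rows(moves="0 0 -0.03 0 0 0 5; 0 0 -0.06 0 0 0 5; 0 0 -0.06 0 0 0 5")

```text
time_s: 9.75
tcp_pos: [0.5475, -0.1049, 0.0899]
tcp_rot: [0.567, -0.567, 0.422, -0.423]
wrist_force: [-10.2, 3.8, 25.7]
width: 0.0137
```

It's on the floor. I'll ease the press off, then open and back away.

Call:
send_rows(moves="0 0 0.07 0 0 0 5; 0 0 0.07 0 0 0 18; 0 0 0.07 0 0 0 30; 0 0 0.07 0 0 0 50; 0 0 0.07 0 0 0 50")

```text
time_s: 10.38
tcp_pos: [0.547, -0.1048, 0.0886]
tcp_rot: [-0.567, 0.567, -0.423, 0.422]
wrist_force: [0.4, 0.3, 0.3]
width: 0.0498
```

Call:
send_rows(moves="0 0 0.3 0 0 0 50; 0 0 1.3 0 0 0 50; 0 0 2.5 0 0 0 50; 0 0 4 0 0 0 50; 0 0 5 0 0 0 50")

```text
time_s: 11.0
tcp_pos: [0.5473, -0.1048, 0.2417]
tcp_rot: [0.567, -0.567, 0.421, -0.423]
wrist_force: [1.0, -0.6, -0.4]
width: 0.0501
```

Call:
send_rows(moves="-1 1.5 0.5 0 0 0 50; -2 3 0.5 0 0 0 50; -3 4.5 0.5 0 0 0 50; -4 6 0.5 0 0 0 50; -5 7.5 0.5 0 0 0 50")

```text
time_s: 11.62
tcp_pos: [0.3959, 0.1215, 0.2545]
tcp_rot: [0.567, -0.567, 0.422, -0.423]
wrist_force: [-0.4, 0.9, -0.4]
width: 0.0503
```

Call:
send_rows(moves="-1 1.5 0 0 0 0 50; -2 3 0 0 0 0 50; -2 3 0 0 0 0 50; -2 3 0 0 0 0 50")

```text
time_s: 12.12
tcp_pos: [0.3373, 0.2101, 0.2542]
tcp_rot: [0.567, -0.567, 0.422, -0.423]
wrist_force: [0.1, 0.4, -0.1]
width: 0.0502
```

```bash
python3 - <<'E'
from h import *
st()
for n in('scene','top'):
    p,d=grab(n,n+'6'); a=p[...,::-1]
    c=a[155:305,110:280] if n=='scene' else a[135:300,290:450]
    cv2.imwrite(f'pics/{n}6z.png',cv2.resize(c,None,fx=3,fy=3,interpolation=cv2.INTER_CUBIC))
def masks(p):
    h=cv2.cvtColor(p,cv2.COLOR_RGB2HSV); H,S,V=h[...,0],h[...,1],h[...,2]
    return {'yellow':(H>20)&(H<35)&(S>180)&(V>70),'red':((H<6)|(H>174))&(S>170)&(V>80),'green':(H>45)&(H<80)&(S>130)&(V>60),'blue':(H>105)&(H<130)&(S>120)&(V>60)}
for n in('scene','top'):
    z=np.load(f'pics/{n}6.npz');p,d=z['p'],z['d']
    for k,m in masks(p).items():
        N,L,s,ce=cv2.connectedComponentsWithStats(m.astype(np.uint8))
        for i in range(1,N):
            if s[i,4]<8: continue
            v,u=np.nonzero((L==i)&(d>0)); P=unproj(n,u,v,d[v,u])
            print(n,k,ce[i].round(1),'med',np.median(P,0).round(4),'zmax',P[:,2].max().round(4))
E
cd pics; python3 -c "
import cv2;import numpy as np
a=cv2.imread('scene6z.png');b=cv2.imread('top6z.png');h=min(a.shape[0],b.shape[0]);c=np.hstack([a[:h],b[:h]]);cv2.imwrite('both6.png',cv2.resize(c,None,fx=.78,fy=.78))"
```

```text
t 12.125 tcp [0.3373 0.2101 0.2542] yaw -73.36 y [ 0.001  0.    -1.   ] F [ 0.1  0.4 -0.1] w 0.0502 j [ 0.26  0.01  1.8  -0.    1.33  1.54]
scene yellow [181.  196.7] med [ 0.5611 -0.1024  0.1022] zmax 0.1275
scene red [232.7 225.9] med [ 0.5818 -0.0206  0.0525] zmax 0.0558
scene red [190.9 235.4] med [ 0.6021 -0.089   0.0528] zmax 0.0559
scene red [146.7 245.4] med [ 0.6217 -0.1586  0.053 ] zmax 0.0567
scene green [228.2 208.3] med [ 0.567  -0.0269  0.0778] zmax 0.0802
scene green [241.2 238.6] med [ 0.6353 -0.0064  0.0662] zmax 0.0682
scene green [198.  248.9] med [ 0.6552 -0.0731  0.0663] zmax 0.0686
scene green [152.4 259.7] med [ 0.6744 -0.141   0.066 ] zmax 0.0684
scene blue [186.8 217.4] med [ 0.5872 -0.0942  0.0778] zmax 0.0809
scene blue [142.3 227. ] med [ 0.6066 -0.164   0.078 ] zmax 0.0805
top yellow [385.  229.7] med [ 0.5469 -0.1028  0.1262] zmax 0.1293
top red [405.1 192.7] med [ 0.619  -0.1571  0.0525] zmax 0.055
top red [364.9 202.8] med [ 0.5989 -0.0865  0.0525] zmax 0.0542
top red [326.4 212.9] med [ 0.5795 -0.0186  0.0522] zmax 0.0545
top green [397.  159.3] med [
[... 249 characters left out ...]
1 227.5] med [ 0.5529 -0.028   0.0773] zmax 0.0804
top green [342.1 257.4] med [ 0.5035 -0.0434  0.0775] zmax 0.0799
top green [344.9 266.5] med [ 0.4875 -0.0484  0.0778] zmax 0.0806
top blue [412.1 197.7] med [ 0.6057 -0.1616  0.0772] zmax 0.0792
top blue [414.5 206.3] med [ 0.5918 -0.1658  0.077 ] zmax 0.079
top blue [370.7 208.1] med [ 0.5868 -0.0918  0.0775] zmax 0.0803
top blue [373.2 216.8] med [ 0.5717 -0.0954  0.0771] zmax 0.0798
top blue [423.6 236.2] med [ 0.5418 -0.1799  0.077 ] zmax 0.0791
top blue [426.2 245.5] med [ 0.5262 -0.1834  0.0776] zmax 0.0795
top blue [382.5 246.9] med [ 0.5219 -0.1111  0.0774] zmax 0.0792
top blue [385.2 256.1] med [ 0.507  -0.115   0.0769] zmax 0.079
```

View pics/both6.png

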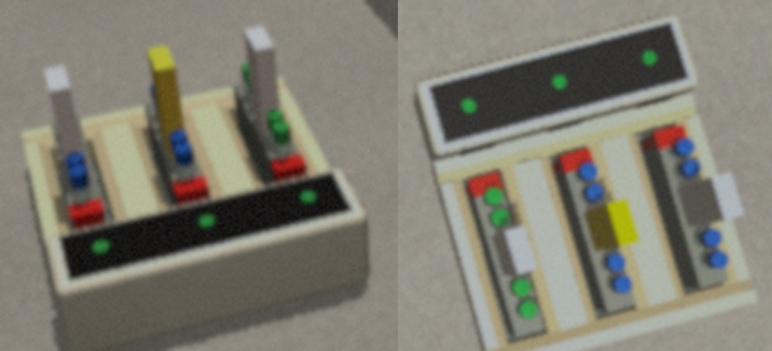

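The picture shows all three red ends towards the reader: the yellow carrier's at (190,188) in the left view and (575,160) in the right. Its grip top is at z 0.126, the same as at the start. I'm handing the job in.

```bash
python3 -c "
from workcell import robot
robot.job_done()"
```

```text
the job is handed in; nothing more can be done
```

The yellow-grip carrier is back in its slot with its red end towards the reader, and I handed the job in at about 12 s; the hand-in reports no verdict. I lifted it well clear, turned it half a turn about the vertical, lowered it until it touched the slot floor, let go and moved the arm away.

**Last checks, from both cameras:**
- **Yellow carrier:** it sits about 2 mm from where it started. Its grip top is at z 0.126 and its tube caps at 0.077, both as at the start, so it is fully home and level. By its tube caps it lies along the slot within about 1°.
- **White carriers:** they moved no more than about 1 mm, which is within measuring noise.
- **Gripper:** it is clear of everything, and the wrist force reads near zero.

**Off plan:** the last 2 mm step down pressed the carrier onto the floor with about 26 N, well under the 120 N wrist limit. I eased that off before opening the fingers. My first estimate of the slot centre from the floor was spoiled by nearby bench pixels, so I measured it again; the new figure agreed with the lamps to about 1 mm.

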